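# Sort the weak card clip by lifting the table cards

### The job

Test the two table-card stands by lifting each straight up by its card, keeping the fingers off the stands themselves. The stand whose clip holds on goes to the red tray: set it down upright, with its card still in the clip. Where the clip is weak and the card slips out, put that card in the steel caddy and leave its stand standing where it is.

Things in the scene. Friction and masses are not known exactly. Their poses are not given: they have to be found in the camera images.
- card_1_rail (a point): rail of the card in stand_1's clip. Rigid wooden card, 50 mm wide (y), 4 thick (x), 82 tall, 30 g; along its top a rail 12 thick, 50 wide, 16 high, to pinch across its thickness (x) from above. Point: rail's centre, 8 mm below the card's top, 74 above its lower edge, 110 above the stand's underside while in the clip. The lowest 26 mm are in the jaws. z up.
- card_2_rail (a point): rail of the card in stand_2's clip. Rigid wooden card, 50 mm wide (y), 4 thick (x), 82 tall, 30 g; along its top a rail 12 thick, 50 wide, 16 high, to pinch across its thickness (x) from above. Point: rail's centre, 8 mm below the card's top, 74 above its lower edge, 110 above the stand's underside while in the clip. The lowest 26 mm are in the jaws. z up.
- stand_1: loose stand, 0.3 kg: round black base 64 mm wide, 16 high; steel spring clip on top (44 wide, jaws 36 to 62 mm up, pressing along x). Origin: centre of underside, z up, 0 on the table. Of stand_1 and stand_2 one clip is good (over 10 N: lifting the card lifts the stand), the other weak (under 2 N: the card slides out, the stand stays); looks do not tell. A third, empty stand is a bystander.
- stand_2: the other loose stand, built and described exactly like stand_1
- tray: fixed red serving tray, 200 mm (its x) by 160 mm (its y), rim 14 mm high, walls and floor 4 mm thick: its floor is 4 mm above the table. Origin at the centre of its underside. It lies to the left or the right of the stands
- caddy: fixed open steel caddy for loose cards, 130 by 130 mm outside, 60 mm high, walls and floor 4 mm thick. Origin at the centre of its underside. A card let down into its middle stays in it, standing or leaning. It is on the other side from the tray

How it is judged:
By the outcome, as a careful person would: the job done as asked, in the order asked, and still so for the second after the job is handed in, with the robot touching nothing.
It also fails if it takes over 67 s, if anything falls off the work surface, if the arm or the gripper's body presses on something with over 40 N, if the wrist force passes 120 N, or if a joint passes its speed limit or range.

### The arm

A 7-joint arm with a two-finger parallel gripper is mounted at the origin on the work surface. World frame = base frame: x ahead of the robot, y to its left, z up, the work surface at z = 0. Lengths are in mm, angles in rad, forces in N, time in s.
With the tool pointing down it reaches from about 425 to 875 mm from the base axis. Payload 8.4 kg.
Tool frame: the origin (TCP) lies at the very end of the fingers, on their centre line; the grasp point (between the pads) lies 19 mm behind it; z points along the fingers, y is the line along which they close (so a half turn about z gives the same grasp; the last joint's range is limited). The gripper opens to 87 mm and grips with 3 to 60 N. Pads are 19 mm wide; open, the fingers measure 117 mm over their backs; the gripper's body (75 mm by 190 mm) begins 51 mm behind the grasp point.
Start: joints at [-1.259, 0.333, 0.04, 1.465, -0.013, 1.343, -0.059], TCP at [259.571, 595.891, 222.546] pointing down, gripper open.
Joint ranges: [-2.58, 2.58], [-0.38, 2.09], [-1.3, 1.39], [0.25, 2.4], [-1.5, 4.64], [0.08, 2.09], [-2.65, 2.65]. Speed limits (rad/s): [2.22, 2.22, 2.79, 2.79, 3.14, 3.14, 3.14].

### API

Orientations are given as a unit quaternion [x, y, z, w].
In Python, from cell import ctrl gives the robot as it stands. The module is installed in compiled form; this text tells all that it offers.
- The arm moves only by the shell command python3 -m pendant 'ROWS' [FORCE]. ROWS is JSON, a list of rows, each a list of 3 entries, a list of its own where there are three numbers: the shift along the tool's x, y, z in mm, then the turn, a rotation vector about the tool's x, y, z in degrees, then the opening, from 0 (shut) to 1 (fully open). A call has 1 to 10 rows; each row is the pose to reach, as a shift and turn from the pose commanded when the call began, along the tool's axes at that moment; what a row does not reach only later rows make up. A row lasts 1/10 s, in which the tool goes at most 50 mm and 8.59 degrees, less where a joint would pass 70% of its speed; a pose out of reach is approached as far as the arm can. A call with a gripper value outside its range is refused whole. The fingers move at their own pace and stop on an object; FORCE is the grip in N (left out, the last holds). Time passes only in rows, so rows that repeat a pose let the fingers close. It gives the time, the measured TCP pose, the force, the opening and the grip force at its end, in the units of the state.
- ctrl.get_obs(): the state, without advancing time (a new reading comes with each control period).
- ctrl.get_image(name): name is "scene" or "top" or "wrist"; returns a dict with "image" (400x640x3 uint8, red, green, blue), "range_z" (400x640 float32, mm along the optical axis (not along the pixel's ray), 0 where there is no reading), "fx", "fy", "cx", "cy" (pixels), "camera_from_world" (4x4, takes a point from world to camera coordinates); the wrist camera has in their place "T_tool_cam" (4x4, takes a point from camera to tool coordinates, whose origin is the TCP and whose axes are the flange's). Camera axes: x right, y down, z forward; pixel columns grow to the right and rows downward; lengths in mm; the calibration is good to about 2 mm. The wrist camera is an equidistant fisheye: a pixel r from the principal point sees the ray r / f radians off the axis. A picture is of the moment at which its call begins: read the wrist's pose just before it.
- ctrl.hand_in(): hands the job in; it is judged then, once.
The state is a dict: "time_s": time; "qpos": joint angles; "dq": joint speeds; "joint_torque": joint torques, N m; "ee_pos": TCP position; "tool_rot": TCP orientation; "ft_force": force on the tool from outside, world axes, zero at the start; "wrist_torque": the same for the moment, N m; "grip_width": finger opening in mm; "grip_force": force on a finger pad.
Only numpy, scipy, OpenCV 4.12 (cv2) and the standard library are available. Lean on these libraries where they do the work, as an engineer would, in place of code of your own. Each camera call takes 0.05 s, during which the arm holds its last target. There are 200 camera calls.

## Working session

There is one attempt and no reset: what is moved stays moved. The work goes in short steps, Python scripts to look and compute and a shell command to move; the robot and the scene stay as the last step left them, time stands still between calls to the robot, and variables do not carry over. Pictures are saved under pics/ and viewed, at most 10 in all, crops included, and the job is handed in when it is done.

```bash
mkdir -p pics; python3 - <<'E'
from cell import ctrl
import cv2,numpy as np
o=ctrl.get_obs();print({k:np.round(v,3) for k,v in o.items()})
for n in("top","scene"):
    d=ctrl.get_image(n);np.savez(n+".npz",**d);cv2.imwrite(f"pics/{n}1.png",d["image"][:,:,::-1]);print(n,d["fx"],d["cx"],d["cy"],np.round(d["camera_from_world"],3))
E
```

```text
{'time_s': np.float64(0.0), 'qpos': array([-1.259,  0.334,  0.04 ,  1.466, -0.013,  1.343, -0.059]), 'dq': array([ 0.   , -0.001,  0.   , -0.001,  0.002,  0.001,  0.001]), 'joint_torque': array([-0.0000e+00, -6.5633e+01,  1.3350e+00, -4.0383e+01, -6.0000e-02,
        4.4000e-02,  0.0000e+00]), 'ee_pos': array([259.405, 595.478, 221.657]), 'tool_rot': array([ 0.204,  0.979, -0.001, -0.   ]), 'ft_force': array([-0.182, -0.232, -0.122]), 'wrist_torque': array([-0.   , -0.032,  0.041]), 'grip_force': np.float64(0.0), 'grip_width': np.float64(87.281)}
top 515.1350169168055 322.9343759184423 200.88323874067157 [[-1.100000e-02 -1.000000e+00 -1.600000e-02  2.268600e+01]
 [-9.950000e-01  1.200000e-02 -1.040000e-01  5.721320e+02]
 [ 1.040000e-01  1.400000e-02 -9.940000e-01  1.514732e+03]
 [ 0.000000e+00  0.000000e+00  0.000000e+00  1.000000e+00]]
scene 496.17806975056084 319.1769218527269 194.7962040514785 [[ 4.290000e-01  9.030000e-01 -2.000000e-03 -2.327870e+02]
 [ 6.700000e-01 -3.200000e-01 -6.700000e-01 -3.051330e+02]
 [-6.060000e-01  2.860000e-01 -7.420000e-01  1.738992e+03]
 [ 0.000000e+00  0.000000e+00  0.000000e+00  1.000000e+00]]
```

View pics/top1.png

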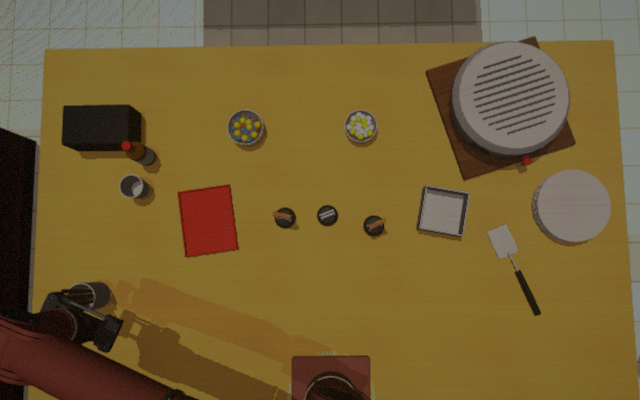

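View pics/scene1.png

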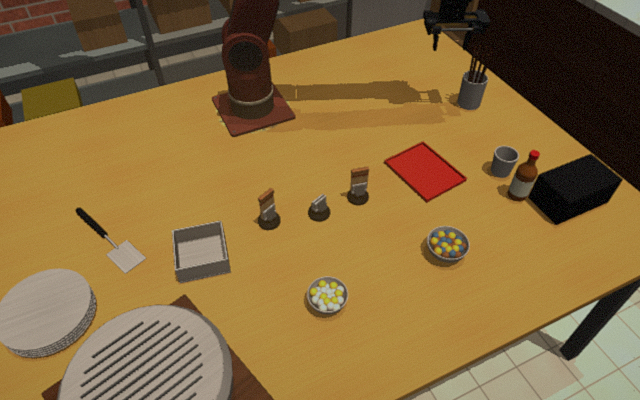

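The top view shows carded stands at about (285,217) and (374,226), with the empty one at (327,215). The red tray is at (209,220) and the caddy at (443,211). The scene view agrees: rails at about (267,198) and (360,173). I'll measure these next.

```bash
cat > h.py <<'E'
import numpy as np,cv2
def cast(d,uv,z):
    M=np.array(d["camera_from_world"],float);R,t=M[:3,:3],M[:3,3];c=-R.T@t
    r=R.T@np.array([(uv[0]-d["cx"])/d["fx"],(uv[1]-d["cy"])/d["fy"],1]);return c+r*(z-c[2])/r[2]
def proj(d,P):
    M=d["camera_from_world"];p=M[:3,:3]@P+M[:3,3];return d["fx"]*p[0]/p[2]+d["cx"],d["fy"]*p[1]/p[2]+d["cy"]
def blobs(mask,box,amin):
    m=np.zeros(mask.shape,np.uint8);x0,y0,x1,y1=box;m[y0:y1,x0:x1]=mask[y0:y1,x0:x1]*255
    return sorted([c for c in cv2.findContours(m,0,cv2.CHAIN_APPROX_NONE)[0] if cv2.contourArea(c)>=amin],key=cv2.contourArea)[::-1]
E
python3 - <<'E'
from h import *
T=dict(np.load("top.npz"));S=dict(np.load("scene.npz"))
hsv=cv2.cvtColor(T["image"],cv2.COLOR_RGB2HSV);H,s,V=[hsv[...,i].astype(int) for i in range(3)]
def rep(n,c,z):
    q=np.array([cast(T,p[0],z)[:2] for p in c],np.float32);r=cv2.minAreaRect(q);b=cv2.boxPoints(r);print(n,np.round(r[0],1),np.round(r[1],1),round(r[2],1))
red=((H<6)|(H>174))&(s>150)
for c in blobs(red,(170,170,245,265),500):rep("tray",c,14)
for c in blobs(s<110,(410,180,475,245),300):rep("caddy",c,60)
dark=V<60
for b in((270,200,302,232),(314,200,342,232),(360,210,390,240)):
    for c in blobs(dark,b,20):rep("base",c,16)
rz=T["range_z"]
for b in((270,200,302,232),(360,210,390,240)):
    ys,xs=np.mgrid[b[1]:b[3],b[0]:b[2]];P=[]
    M=T["camera_from_world"];R,t=M[:3,:3],M[:3,3]
    for u,v in zip(xs.ravel(),ys.ravel()):
        d=rz[v,u]
        if d>0:
            p=R.T@(np.array([(u-T["cx"])/T["fx"]*d,(v-T["cy"])/T["fy"]*d,d])-t)
            if p[2]>100:P.append(p)
    P=np.array(P,np.float32);print("rail",len(P),np.round(P.mean(0),1));r=cv2.minAreaRect(P[:,:2]);print(r)
cv2.imwrite("pics/c1.png",cv2.resize(T["image"][180:260,260:400,::-1],None,fx=5.5,fy=5.5,interpolation=cv2.INTER_CUBIC))
E
```

```text
tray [519.6 366.9] [195.9 158.5] 7.7
caddy [ 537.3 -335.3] [137.7 133.9] 79.1
base [524.4 131.6] [58.5 59.2] 71.3
base [529.4   4.6] [57.7 57.7] 44.4
base [ 497.6 -134.8] [57.2 57.1] 89.3
rail 79 [525.8 133.6 118.2]Traceback (most recent call last):
  File "<stdin>", line 21, in <module>
cv2.error: OpenCV(4.12.0) /io/opencv/modules/imgproc/src/convhull.cpp:143: error: (-215:Assertion failed) total >= 0 && (depth == CV_32F || depth == CV_32S) in function 'convexHull'
```

```bash
python3 - <<'E'
from h import *
T=dict(np.load("top.npz"))
rz=T["range_z"]
M=T["camera_from_world"];R,t=M[:3,:3],M[:3,3]
for b in((270,200,302,232),(360,210,390,240)):
    ys,xs=np.mgrid[b[1]:b[3],b[0]:b[2]];d=rz[ys,xs]
    p=np.stack([(xs-T["cx"])/T["fx"]*d,(ys-T["cy"])/T["fy"]*d,d],-1)-t
    p=p@R;m=(d>0)&(p[...,2]>105)&(p[...,2]<130)
    P=np.ascontiguousarray(p[m][:,:2],dtype=np.float32);r=cv2.minAreaRect(P)
    e,v=np.linalg.eigh(np.cov(P.T));a=np.degrees(np.arctan2(v[1,1],v[0,1]))
    print("rail",len(P),P.mean(0),p[m][:,2].mean(),r,"long axis deg",a%180)
cv2.imwrite("pics/c1.png",cv2.resize(T["image"][180:260,260:400,::-1],None,fx=5.5,fy=5.5,interpolation=cv2.INTER_CUBIC))
E
```

```text
rail 75 [526.16907 134.30743] 118.93910502157364 ((526.287109375, 134.6133575439453), (48.13985824584961, 12.155110359191895), 79.0009536743164) long axis deg 79.28293850566601
rail 77 [ 499.16782 -133.44298] 117.784120120969 ((499.4665832519531, -133.8426513671875), (11.951390266418457, 49.51976013183594), 23.603479385375977) long axis deg 114.11594920781876
```

View pics/c1.png

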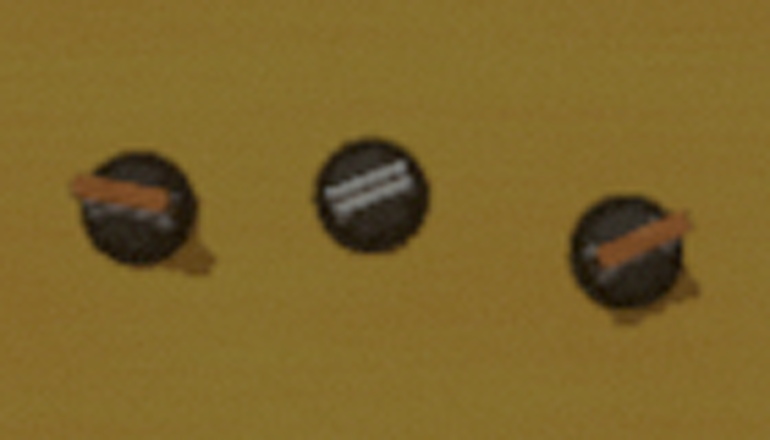

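The crop shows the left rail A centred at about (120,195) and the right rail B at about (643,240). Both lie along the lengths I measured.

```bash
cat >> h.py <<'E'
from scipy.spatial.transform import Rotation as Ro
def plan(o,p,yaw):  # target TCP p, tool-y at yaw deg (mod 180), pointing down
    R=Ro.from_quat(o["tool_rot"]);M=R.as_matrix();best=None
    for k in(0,180):
        a=np.radians(yaw+k);y=[np.cos(a),np.sin(a),0];z=[0,0,-1];W=np.stack([np.cross(y,z),y,z],1)
        rv=(R.inv()*Ro.from_matrix(W)).as_rotvec(degrees=True)
        print("shift",np.round(M.T@(np.array(p)-o["ee_pos"]),1),"turn",np.round(rv,1))
E
python3 - <<'E'
from h import *;from cell import ctrl
plan(ctrl.get_obs(),[526.2,134.4,165],-10.8)
E
```

```text
shift [-428.7 -316.1   57.3] turn [-0.1  0.1 77.3]
shift [-428.7 -316.1   57.3] turn [-1.000e-01 -1.000e-01 -1.027e+02]
```

```bash
python3 -m pendant '[[[-50,-40,0],[0,0,8],1],[[-90,-66,0],[0,0,16],1],[[-130,-96,0],[0,0,24],1],[[-170,-125,0],[0,0,32],1],[[-210,-155,0],[0,0,40],1],[[-250,-184,10],[0,0,48],1],[[-290,-214,20],[0,0,56],1],[[-330,-243,30],[0,0,64],1],[[-370,-273,40],[0,0,71],1],[[-410,-302,50],[0,0,77.3],1]]' 20; python3 - <<'E'
from h import *;from cell import ctrl
plan(ctrl.get_obs(),[526.2,134.4,165],-10.8)
E
```

```text
time_s: 1.1
ee_pos: [508.3, 165.3, 175.0]
tool_rot: [0.772, 0.635, 0.0, -0.0]
ft_force: [1.1, 1.1, 0.1]
grip_width: 87.5
grip_force: 0.0
shift [-26.9  23.5  10. ] turn [-0.  -0.  -0.3]
shift [-26.9  23.5  10. ] turn [ -0.    0.  179.7]
```

```bash
python3 -m pendant '[[[-20,17,8],[0,0,0],1],[[-27,23.5,10],[0,0,0],1],[[-27,23.5,10],[0,0,0],1],[[-27,23.5,10],[0,0,0],1]]'; python3 - <<'E'
from h import *;from cell import ctrl
o=ctrl.get_obs();plan(o,[526.2,134.4,165],-10.8)
w=ctrl.get_image("wrist");np.savez("w1.npz",ee=o["ee_pos"],q=o["tool_rot"],**w);cv2.imwrite("pics/w1.png",w["image"][:,:,::-1]);print(w["T_tool_cam"],w["fx"],w["cx"],w["cy"])
E
```

```text
time_s: 1.5
ee_pos: [525.3, 137.8, 165.4]
tool_rot: [0.77, 0.638, -0.0, -0.0]
ft_force: [-0.1, 0.1, -0.6]
grip_width: 87.0
grip_force: 0.0
shift [-3.2  1.5  0.4] turn [-0.  -0.   0.1]
shift [-3.2  1.5  0.4] turn [   0.    -0.  -179.9]
[[-6.67610466e-04 -9.64505090e-01 -2.64063413e-01  7.23157490e+01]
 [ 9.99999561e-01 -8.17661264e-04  4.58330359e-04  3.00040861e-01]
 [-6.57976388e-04 -2.64062991e-01  9.64505212e-01 -1.61711900e+02]
 [ 0.00000000e+00  0.00000000e+00  0.00000000e+00  1.00000000e+00]] 309.70691628693146 318.5475323289099 200.48555857928508
```

View pics/w1.png

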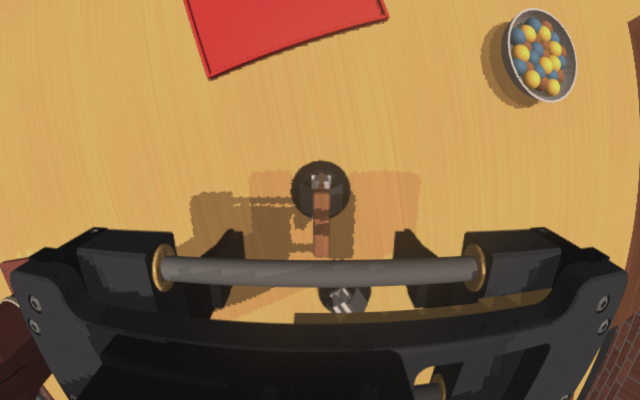

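The wrist view shows rail A at about (321, 193–256), between the fingers and nearly centred. I'll measure how far off it is.

```bash
cat >> h.py <<'E'
def wrail(f,z):
    w=dict(np.load(f));hsv=cv2.cvtColor(w["image"],cv2.COLOR_RGB2HSV).astype(int)
    im=w["image"].astype(int)
    m=(hsv[...,0]<13)&(hsv[...,1]>100)&(hsv[...,2]>70)
    c=blobs(m,(285,150,365,262),60)[0];print("px",cv2.minAreaRect(c))
    R=Ro.from_quat(w["q"]).as_matrix();T=w["T_tool_cam"];C=R@T[:3,3]+w["ee"];P=[]
    for u,v in c[:,0]:
        a=np.array([u-w["cx"],v-w["cy"]])/w["fx"];r=np.hypot(*a);d=R@T[:3,:3]@np.r_[a/r*np.sin(r),np.cos(r)]
        P.append((C+d*(z-C[2])/d[2]))
    P=np.array(P);L=(P-w["ee"])@R   # tool frame
    r=cv2.minAreaRect(L[:,:2].astype(np.float32));print("tool-frame rect",r)
    for x in np.arange(L[:,0].min(),L[:,0].max(),8):
        k=abs(L[:,0]-x)<4
        if k.any():print(round(x),L[k,1].min().round(1),L[k,1].max().round(1))
E
python3 -c "
from h import *
wrail('w1.npz',118)"
```

```text
px ((321.5, 223.0), (17.0, 66.0), 0.0)
tool-frame rect ((-2.5913524627685547, 2.392608642578125), (50.401065826416016, 11.982414245605469), 0.3583948612213135)
-28 -3.7 7.4
-20 -3.7 7.4
-12 -2.9 7.3
-4 -2.9 7.2
4 -3.6 7.1
12 -3.5 8.5
20 -3.5 8.4
```

```bash
python3 -m pendant '[[[0,0,0],[0,0,0],1],[[0,0,0],[0,0,0],1],[[0,0,10],[0,0,0],1],[[0,0,20],[0,0,0],1],[[0,0,30],[0,0,0],1],[[0,0,30],[0,0,0],1],[[0,0,30],[0,0,0],1]]'; python3 - <<'E'
from h import *;from cell import ctrl
o=ctrl.get_obs();w=np.load("w1.npz");p=w["ee"]+Ro.from_quat(w["q"]).apply([-2.8,2.1,0]);print(p);p[2]=91;plan(o,p,-10.6)
E
```

```text
time_s: 2.25
ee_pos: [525.6, 136.1, 134.9]
tool_rot: [0.771, 0.637, -0.001, -0.0]
ft_force: [0.6, -0.3, -0.1]
grip_width: 86.9
grip_force: 0.0
[526.88845996 134.66739556 165.38887725]
shift [-1.1  1.5 43.9] turn [-0.   0.  -0.2]
shift [-1.1  1.5 43.9] turn [1.000e-01 1.000e-01 1.798e+02]
```

```bash
python3 -m pendant '[[[-1,1.5,12],[0,0,0],1],[[-1,1.5,24],[0,0,0],0.7],[[-1,1.5,34],[0,0,0],0.5],[[-1,1.5,43],[0,0,0],0.4],[[-1,1.5,43],[0,0,0],0.4],[[-1,1.5,43],[0,0,0],0.3],[[-1,1.5,43],[0,0,0],0.25],[[-1,1.5,43],[0,0,0],0.25]]' 30; python3 -m pendant '[[[0,0,0],[0,0,0],0.2],[[0,0,0],[0,0,0],0.15],[[0,0,0],[0,0,0],0.1],[[0,0,0],[0,0,0],0],[[0,0,0],[0,0,0],0],[[0,0,0],[0,0,0],0],[[0,0,0],[0,0,0],0]]' 30;
```

```text
time_s: 3.05
ee_pos: [527.5, 135.2, 92.8]
tool_rot: [0.771, 0.637, 0.0, 0.0]
ft_force: [-0.3, -0.3, 0.2]
grip_width: 39.1
grip_force: 0.0
time_s: 3.75
ee_pos: [527.1, 135.0, 92.4]
tool_rot: [0.771, 0.637, -0.0, -0.0]
ft_force: [-1.4, 0.3, 1.6]
grip_width: 12.0
grip_force: 30.0
```

Gripped at 12.0 mm. Next, a slow lift while watching the force.

```bash
python3 -m pendant '[[[0,0,-2],[0,0,0],0],[[0,0,-4],[0,0,0],0],[[0,0,-6],[0,0,0],0],[[0,0,-8],[0,0,0],0],[[0,0,-10],[0,0,0],0],[[0,0,-12],[0,0,0],0],[[0,0,-14],[0,0,0],0],[[0,0,-16],[0,0,0],0],[[0,0,-16],[0,0,0],0],[[0,0,-16],[0,0,0],0]]'
python3 - <<'E'
from h import *;from cell import ctrl
print(ctrl.get_obs()["ft_force"])
d=ctrl.get_image("scene");cv2.imwrite("pics/s2.png",cv2.resize(d["image"][120:260,220:400,::-1],None,fx=4,fy=4))
E
```

```text
time_s: 4.75
ee_pos: [527.1, 135.0, 108.4]
tool_rot: [0.771, 0.637, 0.0, -0.0]
ft_force: [0.7, 0.5, -3.3]
grip_width: 12.0
grip_force: 30.0
[ 0.67861281  0.46805543 -3.28978321]
```

View pics/s2.png

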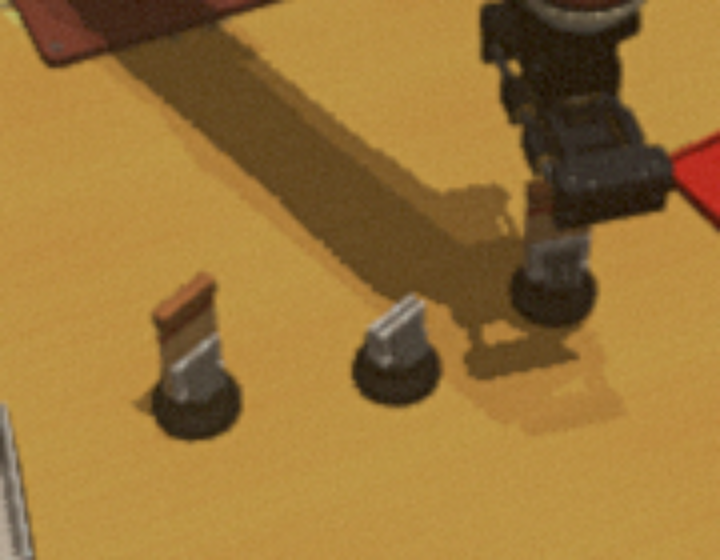

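The wrist reads −3.3 N, which is the weight of card plus stand. In the picture, stand A's base at about (553,290) has lifted clear of its shadow, so clip A is the good one. It goes to the tray.

```bash
python3 -m pendant '[[[0,0,-5],[0,0,0],0],[[0,0,-13],[0,0,0],0],[[0,0,-22],[0,0,0],0],[[0,0,-31],[0,0,0],0],[[0,0,-40],[0,0,0],0],[[0,0,-46],[0,0,0],0],[[0,0,-50],[0,0,0],0],[[0,0,-50],[0,0,0],0]]'
python3 - <<'E'
from h import *;from cell import ctrl
plan(ctrl.get_obs(),[519.6,366.9,158],-10.6)
E
```

```text
time_s: 5.6
ee_pos: [527.4, 135.1, 158.9]
tool_rot: [0.771, 0.637, 0.0, 0.0]
ft_force: [0.5, 0.0, -3.6]
grip_width: 12.0
grip_force: 30.0
shift [226.2 -51.2   1. ] turn [ 0.  -0.  -0.2]
shift [226.2 -51.2   1. ] turn [-0.000e+00 -1.000e-01  1.798e+02]
```

```bash
python3 -m pendant '[[[4,-1,0],[0,0,0],0],[[14,-3,0],[0,0,0],0],[[28,-6,0],[0,0,0],0],[[46,-10,0],[0,0,0],0],[[64,-14,0],[0,0,0],0],[[82,-18,0],[0,0,0],0],[[98,-22,0],[0,0,0],0],[[108,-24,0],[0,0,0],0],[[113,-26,0],[0,0,0],0],[[113,-26,0],[0,0,0],0]]'
python3 -m pendant '[[[4,-1,0],[0,0,0],0],[[14,-3,0],[0,0,0],0],[[28,-6,0],[0,0,0],0],[[46,-10,0],[0,0,0],0],[[64,-14,0],[0,0,0],0],[[82,-18,0],[0,0,0],0],[[98,-22,0],[0,0,0],0],[[108,-24,0],[0,0,0],0],[[113,-26,0],[0,0,0],0],[[113,-26,0],[0,0,0],0]]'
python3 -m pendant '[[[0,0,0],[0,0,0],0],[[0,0,4],[0,0,0],0],[[0,0,12],[0,0,0],0],[[0,0,20],[0,0,0],0],[[0,0,28],[0,0,0],0],[[0,0,36],[0,0,0],0],[[0,0,44],[0,0,0],0],[[0,0,50],[0,0,0],0],[[0,0,52],[0,0,0],0],[[0,0,52],[0,0,0],0]]'
python3 - <<'E'
from h import *;from cell import ctrl
plan(ctrl.get_obs(),[519.6,366.9,96.4],-10.6)
E
```

```text
time_s: 6.6
ee_pos: [522.7, 251.4, 158.2]
tool_rot: [0.77, 0.637, -0.0, 0.0]
ft_force: [0.1, -0.1, -2.8]
grip_width: 11.6
grip_force: 30.0
time_s: 7.6
ee_pos: [518.3, 367.3, 158.1]
tool_rot: [0.771, 0.637, -0.0, 0.0]
ft_force: [0.8, -0.0, -3.0]
grip_width: 11.5
grip_force: 30.0
time_s: 8.6
ee_pos: [518.5, 366.7, 106.0]
tool_rot: [0.771, 0.637, -0.0, 0.0]
ft_force: [0.3, 0.2, -3.3]
grip_width: 11.6
grip_force: 30.0
shift [0.5 1.1 9.6] turn [-0.   0.  -0.2]
shift [0.5 1.1 9.6] turn [  0.    0.  179.8]
```

```bash
python3 -m pendant '[[[0,0,2],[0,0,0],0],[[0,0,4],[0,0,0],0],[[0,0,5.5],[0,0,0],0],[[0,0,7],[0,0,0],0],[[0,0,8],[0,0,0],0],[[0,0,9],[0,0,0],0],[[0,0,9],[0,0,0],0],[[0,0,9],[0,0,0],0]]'
```

```text
time_s: 9.4
ee_pos: [518.6, 366.8, 97.3]
tool_rot: [0.771, 0.637, -0.0, 0.0]
ft_force: [0.4, 0.6, -2.5]
grip_width: 11.8
grip_force: 30.0
```

```bash
python3 -m pendant '[[[0,0,0.5],[0,0,0],0],[[0,0,1],[0,0,0],0],[[0,0,1],[0,0,0],0],[[0,0,1],[0,0,0],0]]'
```

```text
time_s: 9.8
ee_pos: [518.6, 366.8, 96.5]
tool_rot: [0.771, 0.637, 0.0, -0.0]
ft_force: [0.5, 0.4, -1.6]
grip_width: 11.6
grip_force: 30.0
```

Contact is starting. One more millimetre down, then a gradual release.

```bash
python3 -m pendant '[[[0,0,0.4],[0,0,0],0],[[0,0,0.8],[0,0,0],0],[[0,0,0.8],[0,0,0],0],[[0,0,0.8],[0,0,0],0],[[0,0,0.8],[0,0,0],0]]'
```

```text
time_s: 10.3
ee_pos: [518.8, 367.0, 96.5]
tool_rot: [0.771, 0.637, 0.001, -0.0]
ft_force: [-2.8, -0.5, 5.9]
grip_width: 11.9
grip_force: 30.0
```

Seated, with 5.9 N upward. Releasing and backing straight up.

```bash
python3 -m pendant '[[[0,0,-0.3],[0,0,0],0.1],[[0,0,-0.3],[0,0,0],0.17],[[0,0,-0.3],[0,0,0],0.25],[[0,0,-0.3],[0,0,0],0.4],[[0,0,-0.3],[0,0,0],0.6],[[0,0,-10],[0,0,0],0.8],[[0,0,-30],[0,0,0],1],[[0,0,-60],[0,0,0],1],[[0,0,-80],[0,0,0],1],[[0,0,-80],[0,0,0],1]]'
python3 - <<'E'
from h import *;from cell import ctrl
plan(ctrl.get_obs(),[499.3,-133.7,165],24)
d=ctrl.get_image("scene");cv2.imwrite("pics/s3.png",cv2.resize(d["image"][100:260,240:480,::-1],None,fx=3,fy=3))
E
```

```text
time_s: 11.3
ee_pos: [520.3, 367.7, 179.7]
tool_rot: [0.771, 0.637, 0.003, -0.0]
ft_force: [0.4, 0.6, -0.4]
grip_width: 70.0
grip_force: 0.0
shift [-496.4   73.8   12.7] turn [  0.3  -0.2 -34.9]
shift [-496.4   73.8   12.7] turn [ -0.3  -0.4 145.1]
```

View pics/s3.png

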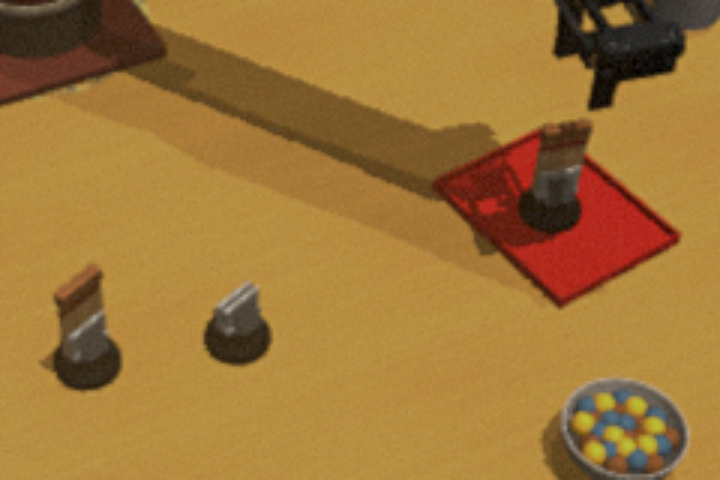

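Stand A is upright in the tray at about (550,208), with its card still in the clip. On to B.

```bash
python3 -m pendant '[[[-30,5,0],[0,0,-3],1],[[-75,11,0],[0,0,-6],1],[[-120,18,0],[0,0,-10],1],[[-165,25,0],[0,0,-14],1],[[-210,31,0],[0,0,-18],1],[[-255,38,0],[0,0,-21],1],[[-300,45,0],[0,0,-25],1],[[-345,51,0],[0,0,-29],1],[[-390,58,0],[0,0,-32],1],[[-430,64,0],[0,0,-35],1]]'
python3 -m pendant '[[[0,0,0],[0,0,0],1],[[0,0,0],[0,0,0],1]]'
python3 - <<'E'
from h import *;from cell import ctrl
plan(ctrl.get_obs(),[499.3,-133.7,165],24)
E
```

```text
time_s: 12.35
ee_pos: [499.6, -69.9, 175.1]
tool_rot: [0.543, 0.84, -0.0, -0.0]
ft_force: [0.5, 0.2, 0.4]
grip_width: 86.9
grip_force: 0.0
time_s: 12.55
ee_pos: [500.0, -68.4, 175.1]
tool_rot: [0.545, 0.839, -0.0, -0.0]
ft_force: [0.5, -0.2, 0.8]
grip_width: 87.1
grip_force: 0.0
shift [-59.4 -27.2  10.1] turn [-0. -0.  0.]
shift [-59.4 -27.2  10.1] turn [ 0.0e+00 -1.0e-01 -1.8e+02]
```

```bash
python3 -m pendant '[[[-20,-9,4],[0,0,0],1],[[-45,-21,8],[0,0,0],1],[[-59,-27,10],[0,0,0],1],[[-59,-27,10],[0,0,0],1],[[-59,-27,10],[0,0,0],1],[[-59,-27,10],[0,0,0],1],[[-59,-27,10],[0,0,0],1],[[-59,-27,10],[0,0,0],1]]'
python3 - <<'E'
from h import *;from cell import ctrl
o=ctrl.get_obs();plan(o,[499.3,-133.7,165],24)
w=ctrl.get_image("wrist");np.savez("w2.npz",ee=o["ee_pos"],q=o["tool_rot"],**w)
wrail("w2.npz",118)
E
```

```text
time_s: 13.35
ee_pos: [500.3, -131.6, 165.6]
tool_rot: [0.543, 0.84, 0.0, 0.0]
ft_force: [0.2, 0.4, -0.5]
grip_width: 87.1
grip_force: 0.0
shift [-1.5 -1.8  0.6] turn [ 0.  -0.   0.2]
shift [-1.5 -1.8  0.6] turn [   0.     0.  -179.8]
px ((315.0, 222.0), (62.0, 16.0), 90.0)
tool-frame rect ((-2.0810585021972656, -2.097054958343506), (11.385736465454102, 47.27824401855469), 89.97439575195312)
-26 -7.4 2.2
-18 -7.4 3.0
-10 -7.3 2.9
-2 -7.2 2.9
6 -7.8 3.6
14 -7.7 3.6
```

Both measurements agree: shift about (−1.8, −2.1). To bring z to 92, 73.5 mm down.

```bash
python3 -m pendant '[[[-1,-1,10],[0,0,0],1],[[-1.8,-2.1,25],[0,0,0],1],[[-1.8,-2.1,40],[0,0,0],1],[[-1.8,-2.1,55],[0,0,0],0.8],[[-1.8,-2.1,68],[0,0,0],0.5],[[-1.8,-2.1,73],[0,0,0],0.4],[[-1.8,-2.1,73],[0,0,0],0.35],[[-1.8,-2.1,73],[0,0,0],0.3],[[-1.8,-2.1,73],[0,0,0],0.25],[[-1.8,-2.1,73],[0,0,0],0.25]]' 30
python3 - <<'E'
from h import *;from cell import ctrl
w=np.load("w2.npz");p=w["ee"]+Ro.from_quat(w["q"]).apply([-1.8,-2.2,0]);p[2]=92;plan(ctrl.get_obs(),p,24)
E
```

```text
time_s: 14.4
ee_pos: [499.3, -135.0, 93.1]
tool_rot: [0.543, 0.839, 0.0, 0.0]
ft_force: [-0.3, -0.1, -0.3]
grip_width: 38.9
grip_force: 0.0
shift [0.9 0.1 1.1] turn [0.1 0.  0.2]
shift [0.9 0.1 1.1] turn [-0.000e+00  1.000e-01 -1.798e+02]
```

```bash
python3 -m pendant '[[[0,0,0.5],[0,0,0],0.2],[[0,0,0.5],[0,0,0],0.15],[[0,0,0.5],[0,0,0],0.1],[[0,0,0.5],[0,0,0],0],[[0,0,0.5],[0,0,0],0],[[0,0,0.5],[0,0,0],0],[[0,0,0.5],[0,0,0],0]]' 30
python3 -m pendant '[[[0,0,-1],[0,0,0],0],[[0,0,-2],[0,0,0],0],[[0,0,-3],[0,0,0],0],[[0,0,-5],[0,0,0],0],[[0,0,-7],[0,0,0],0],[[0,0,-9],[0,0,0],0],[[0,0,-11],[0,0,0],0],[[0,0,-13],[0,0,0],0],[[0,0,-15],[0,0,0],0],[[0,0,-15],[0,0,0],0]]'
```

```text
time_s: 15.1
ee_pos: [498.9, -135.0, 92.1]
tool_rot: [0.543, 0.839, -0.0, 0.0]
ft_force: [0.2, 0.2, 0.7]
grip_width: 11.7
grip_force: 30.0
time_s: 16.1
ee_pos: [499.0, -135.0, 107.4]
tool_rot: [0.543, 0.839, 0.0, 0.0]
ft_force: [-1.7, 0.4, 0.6]
grip_width: 11.7
grip_force: 30.0
```

```bash
python3 -m pendant '[[[0,0,-2],[0,0,0],0],[[0,0,-4],[0,0,0],0],[[0,0,-6],[0,0,0],0],[[0,0,-8],[0,0,0],0],[[0,0,-10],[0,0,0],0],[[0,0,-12],[0,0,0],0],[[0,0,-14],[0,0,0],0],[[0,0,-16],[0,0,0],0],[[0,0,-18],[0,0,0],0],[[0,0,-20],[0,0,0],0]]'
python3 - <<'E'
from h import *;from cell import ctrl
d=ctrl.get_image("scene");cv2.imwrite("pics/s4.png",cv2.resize(d["image"][120:280,160:400,::-1],None,fx=3,fy=3))
E
```

```text
time_s: 17.1
ee_pos: [498.9, -135.0, 127.2]
tool_rot: [0.543, 0.839, 0.0, 0.0]
ft_force: [-0.1, 0.5, -1.0]
grip_width: 11.6
grip_force: 30.0
```

View pics/s4.png

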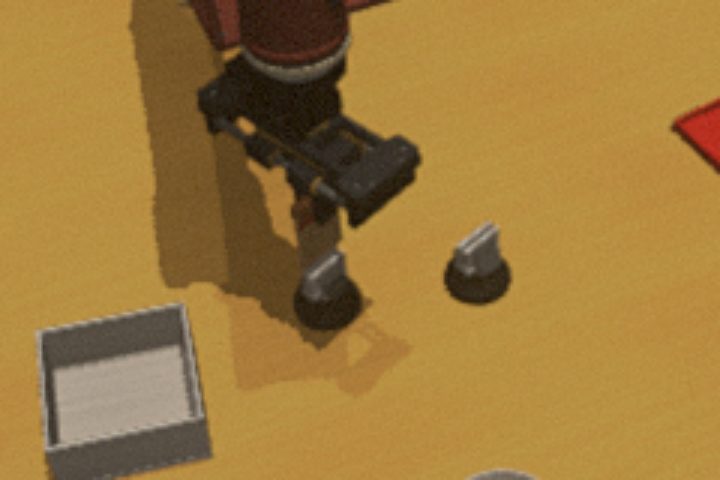

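Only the card's weight shows on the wrist. Stand B stays at about (327,295) and its card is nearly clear of the clip, so B is the weak one. I'll lift the card clear and carry it to the caddy.

```bash
python3 -m pendant '[[[0,0,-5],[0,0,0],0],[[0,0,-12],[0,0,0],0],[[0,0,-22],[0,0,0],0],[[0,0,-34],[0,0,0],0],[[0,0,-45],[0,0,0],0],[[0,0,-52],[0,0,0],0],[[0,0,-55],[0,0,0],0],[[0,0,-55],[0,0,0],0]]'
python3 - <<'E'
from h import *;from cell import ctrl
plan(ctrl.get_obs(),[537.3,-335.3,180],-11)
E
```

```text
time_s: 17.95
ee_pos: [499.1, -135.0, 182.5]
tool_rot: [0.543, 0.839, 0.0, 0.0]
ft_force: [0.7, -1.1, -0.0]
grip_width: 11.8
grip_force: 30.0
shift [-198.4  -47.2    2.5] turn [ 0.  -0.  35.2]
shift [-198.4  -47.2    2.5] turn [ 0.000e+00  1.000e-01 -1.448e+02]
```

```bash
python3 -m pendant '[[[-8,-2,0],[0,0,1],0],[[-25,-6,0],[0,0,4],0],[[-50,-12,0],[0,0,9],0],[[-78,-19,0],[0,0,14],0],[[-106,-25,0],[0,0,19],0],[[-134,-32,0],[0,0,24],0],[[-160,-38,0],[0,0,29],0],[[-182,-43,0],[0,0,33],0],[[-194,-46,0],[0,0,35],0],[[-198,-47,0],[0,0,35],0]]'
python3 -m pendant '[[[0,0,0],[0,0,0],0],[[0,0,0],[0,0,0],0],[[0,0,0],[0,0,0],0],[[0,0,0],[0,0,0],0]]'
python3 - <<'E'
from h import *;from cell import ctrl
plan(ctrl.get_obs(),[537.3,-335.3,65],-11)
d=ctrl.get_image("wrist");cv2.imwrite("pics/w3.png",d["image"][:,:,::-1])
E
```

```text
time_s: 18.95
ee_pos: [536.3, -337.2, 181.6]
tool_rot: [0.772, 0.636, -0.001, 0.0]
ft_force: [-1.1, 0.6, -0.5]
grip_width: 11.7
grip_force: 30.0
time_s: 19.35
ee_pos: [537.3, -334.0, 182.2]
tool_rot: [0.77, 0.638, 0.0, -0.0]
ft_force: [-0.3, 0.6, -1.0]
grip_width: 11.8
grip_force: 30.0
shift [ -1.3   0.2 117.2] turn [ 0.  -0.   0.2]
shift [ -1.3   0.2 117.2] turn [ 1.000e-01  0.000e+00 -1.798e+02]
```

View pics/w3.png

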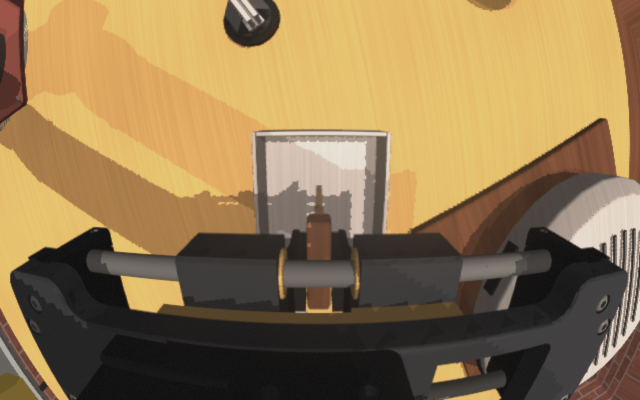

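The card is centred over the caddy at about (318,190), square to its walls. Lowering.

```bash
python3 -m pendant '[[[0,0,5],[0,0,0],0],[[0,0,18],[0,0,0],0],[[0,0,36],[0,0,0],0],[[0,0,54],[0,0,0],0],[[0,0,72],[0,0,0],0],[[0,0,90],[0,0,0],0],[[0,0,104],[0,0,0],0],[[0,0,113],[0,0,0],0],[[0,0,118],[0,0,0],0],[[0,0,118],[0,0,0],0]]'
python3 -m pendant '[[[0,0,0],[0,0,0],0],[[0,0,0.5],[0,0,0],0],[[0,0,1],[0,0,0],0],[[0,0,1],[0,0,0],0]]'
```

```text
time_s: 20.4
ee_pos: [536.9, -334.9, 63.6]
tool_rot: [0.771, 0.637, -0.0, -0.0]
ft_force: [-0.2, 0.1, 0.0]
grip_width: 11.7
grip_force: 30.0
time_s: 20.8
ee_pos: [537.2, -334.9, 63.4]
tool_rot: [0.771, 0.637, 0.0, 0.0]
ft_force: [0.4, -0.3, 0.2]
grip_width: 11.8
grip_force: 30.0
```

```bash
python3 -m pendant '[[[0,0,0],[0,0,0],0.2],[[0,0,0],[0,0,0],0.4],[[0,0,0],[0,0,0],0.6],[[0,0,0],[0,0,0],0.8],[[0,0,0],[0,0,0],0.9],[[0,0,0],[0,0,0],0.9],[[0,0,0],[0,0,0],0.9]]'
python3 -m pendant '[[[0,0,-5],[0,0,0],0.9],[[0,0,-15],[0,0,0],0.9],[[0,0,-30],[0,0,0],0.9],[[0,0,-50],[0,0,0],0.9],[[0,0,-80],[0,0,0],0.9],[[0,0,-110],[0,0,0],0.9],[[0,0,-140],[0,0,0],0.9],[[0,0,-160],[0,0,0],0.9],[[0,0,-160],[0,0,0],0.9],[[0,0,-160],[0,0,0],0.9]]'
python3 - <<'E'
from h import *;from cell import ctrl
a=ctrl.get_image("scene")["image"][110:290,150:480,::-1];b=ctrl.get_image("top")["image"][170:270,170:490,::-1]
a=cv2.resize(a,(660,360));b=cv2.resize(b,(660,206));cv2.imwrite("pics/f.png",np.vstack([a,b]))
E
```

```text
time_s: 21.5
ee_pos: [537.1, -334.9, 63.1]
tool_rot: [0.771, 0.637, -0.0, 0.0]
ft_force: [0.7, -0.0, 0.3]
grip_width: 57.5
grip_force: 0.0
time_s: 22.5
ee_pos: [537.2, -335.1, 224.0]
tool_rot: [0.771, 0.637, 0.0, 0.001]
ft_force: [0.2, -0.2, -0.9]
grip_width: 78.6
grip_force: 0.0
```

View pics/f.png

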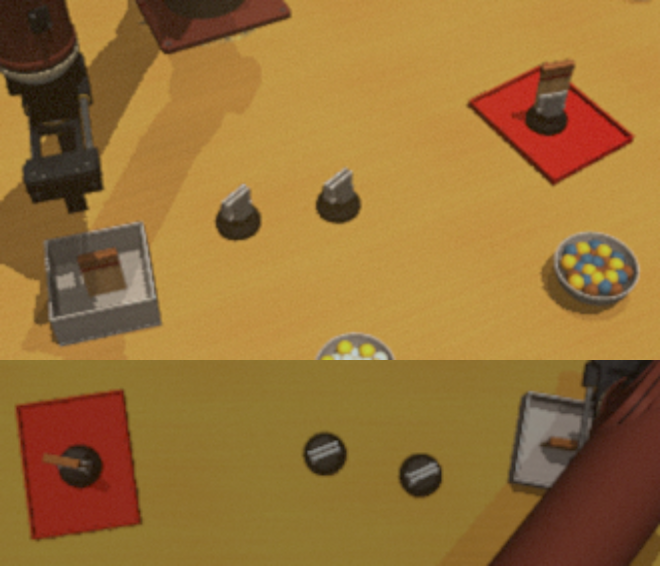

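The card stands in the caddy at about (100,272), stand B still stands at (238,215), and the good stand is upright in the tray at (548,105).

```bash
python3 -c "
from cell import ctrl
print(ctrl.hand_in())"
```

```text
the job is handed in; nothing more can be done
None
```

I handed the job in after about 23 s: the stand nearer the tray held its card and now stands upright in the red tray, while the other stand's card slipped out and is in the steel caddy, its stand left standing in place.

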